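# Hold the extraction gate half open with its pull pin

## Robot

A 6-joint arm with a two-finger parallel gripper is mounted at the origin on the work surface. World frame = base frame: x ahead of the robot, y to its left, z up, the work surface at z = 0. Lengths are in m, angles in degrees, forces in N, time in s.
With the tool pointing down it reaches from about 0.25 to 0.85 m from the base axis. Payload 12.5 kg.
Tool frame: the origin (TCP) lies between the finger pads; the fingertips stand 22 mm ahead of it and the grasp point (between the pads) lies 3 mm ahead of it (manip.finger_overhang is the distance from the TCP to the fingertips, in m); z points along the fingers, y is the line along which they close (so a half turn about z gives the same grasp; the last joint's range is limited). The gripper opens to 93 mm and grips with 3 to 60 N. Pads are 15 mm wide; open, the fingers measure 128 mm over their backs; the gripper's body (75 mm by 188 mm) begins 65 mm behind the grasp point.
Start: joints at [-73.316, 20.094, 94.641, -0, 65.266, -4.847], TCP at [0.202, -0.512, 0.241] pointing down, gripper open.
Joint ranges: [-157.81, 157.81], [-45, 120.19], [0.68, 151.7], [-89.99, 269.99], [4.06, 180], [-164.3, 164.3]. Speed limits (degrees/s): [127.2, 127.2, 159.86, 180, 180, 180].

## Interface

Orientations are given as a 3x3 rotation matrix whose columns are the frame's x, y, z axes.
In Python, from cell import manip, eyes, ticket gives the robot as it stands.
- The arm moves only by the shell command python3 -m inch 'ROWS' [OPENING] [FORCE]. ROWS is text: rows parted by semicolons, each of 4 numbers parted by spaces: the shift along the tool's x, y, z each as a share of 1000 mm, from -1 to 1, then the turn about the tool's z as a share of 180 degrees, from -1 to 1. A call has 1 to 20 rows; each row is the pose to reach, as a shift and turn from the pose commanded when the call began, along the tool's axes at that moment, turning the shorter way round; what a row does not reach only later rows make up. A row lasts 1/12 s, in which the tool goes at most 41.7 mm and 7.16 degrees, less where a joint would pass 70% of its speed; a pose out of reach is approached as far as the arm can. A call with a number of a shift or a turn outside -1 to 1 is refused whole. A call with a gripper value outside its range is refused whole. OPENING is the gripper's target within -1 to 1 (fully open at 1, half-way at 0, shut at -1), set as the call begins (- or left out, the last holds). The fingers move at their own pace and stop on an object; FORCE is the grip in N (left out, the last holds). Time passes only in rows, so rows that repeat a pose let the fingers close. It gives the time, the measured TCP pose, the force, the opening and the grip force at its end, in the units of the state.
- manip.sense(): the state, without advancing time (a new reading comes with each control period).
- eyes.get_image(name): name is "scene" or "top" or "wrist"; returns (picture, depth): 420x560x3 uint8, red, green, blue; 420x560 float32, m along the optical axis (not along the pixel's ray), 0 where there is no reading.
- eyes.camera_model(name): a dict with "fx", "fy", "cx", "cy" (pixels), "dist_coeffs" ([k1, k2, p1, p2, k3] as OpenCV has them; the pictures are not rectified), "xyz" and "orientation" of the camera in the world. Camera axes: x right, y up, looking along -z (the intrinsics and any distortion apply to the point x, -y, -z); pixel columns grow to the right and rows downward; lengths in m; the calibration is good to about 2 mm. A picture is of the moment at which its call begins: read the wrist's pose just before it. camera_model takes no time and is no camera call; for the wrist camera it gives the pose at the moment of the call.
- ticket.close_job(): hands the job in; it is judged then, once.
The state is a dict: "time": time; "joint_positions": joint angles; "joint_vel": joint speeds; "joint_torque": joint torques, N m; "position": TCP position; "eef_rot": TCP orientation; "contact_force": force on the tool from outside, world axes, zero at the start; "ft_torque": the same for the moment, N m; "grip_width": opening from 0.0 (shut) to 1.0 (fully open); "grip_force": force on a finger pad.
Only numpy, scipy, OpenCV 4.12 (cv2) and the standard library are available. Lean on these libraries where they do the work, as an engineer would, in place of code of your own. Each camera call takes 0.05 s, during which the arm holds its last target. There are 200 camera calls.

## Task

Take the pull pin with the square handle out of its stand, put it right down through the eyelet of the shut extraction gate, and then, holding the pin, slide the sprung gate against its spring to half open. Move the gate with the pin only, leave the spare round-handled pin and the other things where they are, and finish while still holding: the gate springs shut if let go, so the program ends with the gripper on the pin and the gate kept at half travel.

Things in the scene. Friction and masses are not known exactly. Their poses are not given: they have to be found in the camera images.
- pin_grip (a point): Pull pin, loose, about 120 g: square aluminium handle 18 x 18 mm, 50 mm tall, over a round dark steel collar (26 mm across, 4 mm thick) and a steel shank. It starts upright in a stand, the collar resting on the stand's top. This point is the handle's centre, half-way up, 29 mm above the collar's underside; z runs up the pin, x and y are square to the handle's flat sides.
- pin_tip (a point): Lower end of the pull pin's shank, on its axis, 45 mm below the collar's underside and 74 mm below pin_grip. The shank is 9 mm thick, its lowest 10 mm taper to a 3 mm flat end. The stand is a fixed grey block 46 x 46 mm, 50 mm tall, with a 12 mm hole.
- eyelet (a point): Centre of the upper mouth of the eyelet, a vertical through hole 12.5 mm wide in a steel lug 36 x 36 mm, 12 mm thick, its top 92 mm above the bench. The lug is part of the gate and sticks out from the box's long side facing the robot, free space below it for the whole travel. z is up, y the level direction in which the gate opens, x points from the lug to the box.
- gate (a joint): Travel of the gate in m: 0 shut (sprung shut), 0.060 fully open, half open 0.030; the eyelet moves with it along its y. Opening takes about 3 N at the start, 9 N at half, 15 N at the end, plus 0.5 N friction. The gate is an aluminium plate 73 mm wide over a square opening 60 x 60 mm in the top of a grey inlet box, a spring barrel behind it.
- half_mark (a point): Top of a small dark rib on top of the inlet box, beside the guide rail farther from the robot (a second rib is by the near rail). The gate's free edge lines up with the ribs at half travel. Axes are the box's: 120 mm (x) by 240 mm (y), 75 mm tall, spring barrel up to 95 mm above the bench. The fixed box stands elsewhere each time, turned up to 20 degrees.
- spare: Spare pin, to be left alone: the same collar but a round knob-shaped aluminium handle (30 mm across at the top, 50 mm tall) and a 16 mm shank too thick for the eyelet; stands in a second stand like the first (the two stands swap places). Origin at the lower end of the shank, 5 mm above the bench.
- jar1: Sample jar with lid, 66 mm across, 110 mm tall, bystander; origin under its centre. It stands towards the robot's left.
- jar2: Sample jar as jar1, at the back.
- jar3: Sample jar as jar1, at the back on the robot's right.
- beaker: Small glass beaker, 60 mm across, 55 mm tall, bystander, between the robot, the stands and the inlet box; origin under its centre.
- driver: Screwdriver lying on the bench on the right near the stands, bystander.
Not all that is in view belongs to the job. What is shaped like the part that bears pin_grip but pink or red is not meant.

How it is judged (in metres and radians):
On the way:
1. the pull pin is down through the eyelet (its tip at least 30 mm below the eyelet's mouth) while the gate is still shut (under 10 mm) (horizontal distance between pin_tip and eyelet below 0.012 m and z of pin_tip in the frame of eyelet below -0.03 m and angle between pin_tip's own z axis and vertical below 0.25 rad and value of joint gate below 0.01 m), for 0.1 s.
At the end, for the whole second after the job is handed in: The gate rests at half travel (25 to 35 mm of 60), held by the upright pull pin (within 0.25 rad) through the eyelet (tip 30 mm or more below its mouth, within 12 mm of its axis); fingers press the pin (over 2 N), the pin the gate (over 3 N), and the robot does not touch the gate (value of joint gate between 0.025 and 0.035 m and velocity of joint gate between -0.01 and 0.01 m/s and horizontal distance between pin_tip and eyelet below 0.012 m and z of pin_tip in the frame of eyelet below -0.03 m and angle between pin_tip's own z axis and vertical below 0.25 rad and contact force between the fingers and pin above 2 N and contact force between pin and gate above 3 N and contact force between each of the arm, the fingers and gate below 1 N); the arm keeps its last pose, push and grip.
It fails at once if the robot pushes the gate itself (over 5 N) instead of using the pin (contact force between any of the fingers, the arm and gate above 5 N).
It fails at once if the spare pin is taken or knocked (moved over 20 mm) (distance of spare from where it was at the start of the episode above 0.02 m).
It fails at once if a bystander is moved over 40 mm (distance of any of jar1, jar2, jar3, beaker, driver from where it was at the start of the episode above 0.04 m).
It also fails if it takes over 48 s, if anything falls off the work surface, if the arm or the gripper's body presses on something with over 40 N, if the wrist force passes 120 N, or if a joint passes its speed limit or range.

## Working session

There is one attempt and no reset: what is moved stays moved. The work goes in short steps, Python scripts to look and compute and a shell command to move; the robot and the scene stay as the last step left them, time stands still between calls to the robot, and variables do not carry over. Pictures are saved under pics/ and viewed, at most 10 in all, crops included, and the job is handed in when it is done.

```bash
ls; mkdir -p pics; cat > h.py <<'E'
import numpy as np, cv2
from cell import manip, eyes, ticket
def snap(n,f):
    m=eyes.camera_model(n); im,d=eyes.get_image(n)
    cv2.imwrite(f'pics/{f}.png',im[:,:,::-1]); np.savez(f'pics/{f}.npz',im=im,d=d,**{k:np.array(v) for k,v in m.items()})
def ray(f,u,v):
    z=np.load(f'pics/{f}.npz'); K=np.array([[z['fx'],0,z['cx']],[0,z['fy'],z['cy']],[0,0,1.]])
    p=cv2.undistortPoints(np.array([[[u,v]]],float),K,z['dist_coeffs'])[0,0]
    return z['xyz'], z['orientation']@np.array([p[0],-p[1],-1.]), z['d']
def atz(f,u,v,h):   # pixel on the plane z=h
    o,r,_=ray(f,u,v); return o+r*(h-o[2])/r[2]
def atd(f,u,v):
    o,r,d=ray(f,u,v); return o+r*d[int(round(v)),int(round(u))]
E
python3 - <<'E'
from h import *
s=manip.sense(); print(s); print(manip.finger_overhang)
snap('top','top0'); snap('scene','scene0')
for n in('top','scene'): print(eyes.camera_model(n))
E
```

```text
pics
{'time': 0.0, 'joint_positions': array([-7.33150428e+01,  2.01235836e+01,  9.46779486e+01, -2.52850558e-03,
        6.52661058e+01, -4.84673192e+00]), 'joint_vel': array([ 0.02112213, -0.01743188,  0.0598667 ,  0.11822992, -0.05428067,
        0.02262483]), 'joint_torque': array([ 9.43379819e-04, -4.97332013e+01, -2.85254180e+01,  6.99236803e-02,
        2.56647222e-02, -1.20625900e-04]), 'position': array([ 0.20178189, -0.51129249,  0.240102  ]), 'eef_rot': array([[ 9.30207947e-01,  3.67032741e-01, -3.77328223e-04],
       [ 3.67032930e-01, -9.30207276e-01,  1.11929492e-03],
       [ 5.98244235e-05, -1.17966891e-03, -9.99999302e-01]]), 'contact_force': array([ 0.31211924, -0.13738979,  0.26695987]), 'ft_torque': array([ 0.03695089, -0.02367581, -0.01808472]), 'grip_force': 0.0, 'grip_width': 0.9971675355038111}
0.022
{'fx': 441.4949881205682, 'fy': 441.4949881205682, 'cx': 274.86907484136003, 'cy': 210.09165996589115, 'dist_coeffs': array([-0.00240353,  0.        ,  0.        ,  0.        ,  0.        ]), 'xyz': array([ 0.43675884, -0.03529267,  1.09765507]), 'orientation': array([[ 0.02605014,  0.98895349, -0.14591909],
       [-0.99965646,  0.02534903, -0.00666248],
       [-0.00288998,  0.14604252,  0.98927409]])}
{'fx': 456.19616331748557, 'fy': 456.19616331748557, 'cx': 283.46152190372226, 'cy': 210.88577294284622, 'dist_coeffs': array([-0.02033405,  0.        ,  0.        ,  0.        ,  0.        ]), 'xyz': array([1.05049362, 0.19940081, 0.9690247 ]), 'orientation': array([[-0.38951552, -0.79467038,  0.4655928 ],
       [ 0.92101751, -0.33492833,  0.19887119],
       [-0.00209682,  0.50628253,  0.86236512]])}
```

View pics/top0.png

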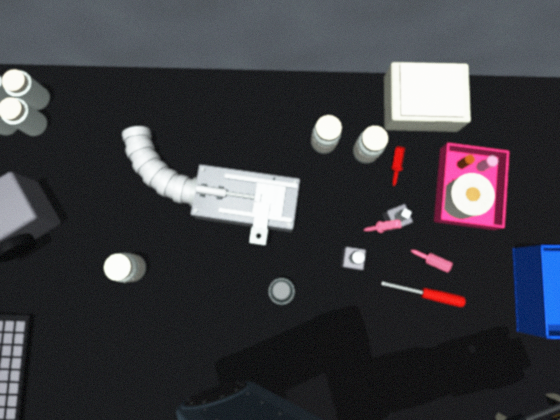

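View pics/scene0.png

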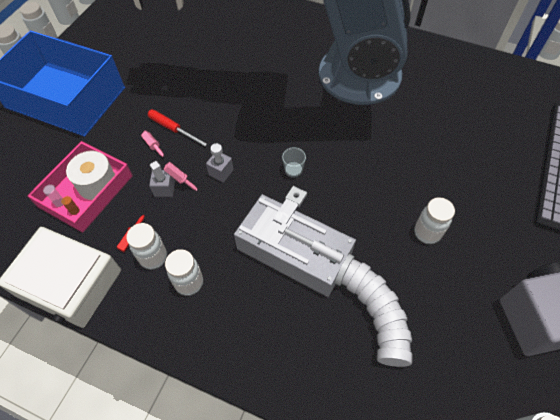

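The top view shows the box at about (245,197), with the lug at (259,237). The stands are at (400,215) and (355,258), and each carries a pin. Two pink look-alikes lie at (383,226) and (432,260). I'll enlarge both stands and the lug.

```bash
python3 - <<'E'
from h import *
t=cv2.imread('pics/top0.png'); s=cv2.imread('pics/scene0.png')
z=lambda i,x,y:cv2.resize(i[y:y+60,x:x+80],(400,300),interpolation=cv2.INTER_CUBIC)
cv2.imwrite('pics/crop1.png',np.vstack([np.hstack([z(t,350,190),z(t,320,225)]),np.hstack([z(s,145,140),z(t,220,195)])]))
E
```

```text
(no output)
```

View pics/crop1.png

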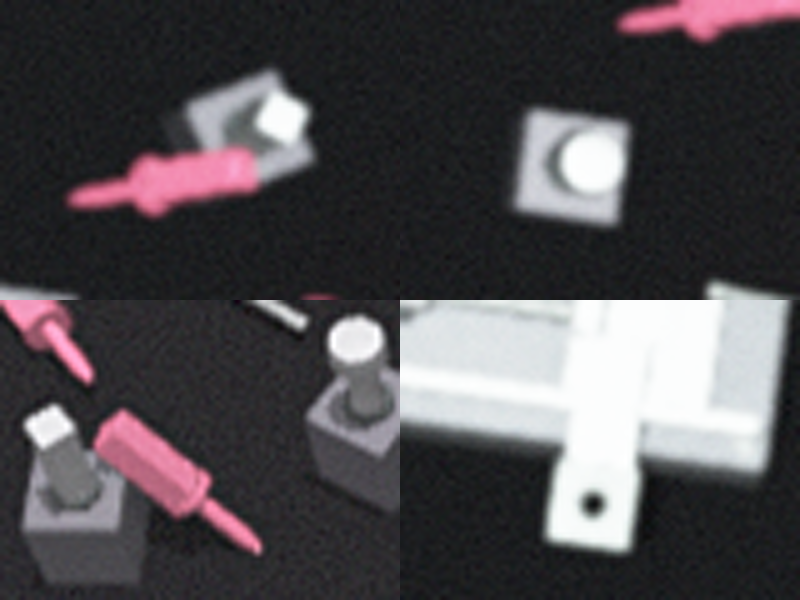

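Two candidates fit: the pin at top (406,213) has a square handle over a collar, and the one at top (358,257) has a round knob, so it is the spare. The square aluminium one is meant. The pink pieces at (383,226) and (432,260) are decoys. The eyelet is at top (258.4,235.6).

```bash
python3 - <<'E'
from h import *
z=np.load('pics/top0.npz'); im=z['im'].astype(int)
print('grip',atz('top0',406.2,213,.104),atd('top0',406,213))
print('eye',atz('top0',257.9,235.2,.092), 'lug d',atd('top0',262,240))
print('spare',atz('top0',357.8,256.8,.104)); print('pink',[atd('top0',u,v).round(3) for u,v in((396,223),(381,226),(368,228))])
def rect(m,h):
    m=m.astype(np.uint8); n,l,s,c=cv2.connectedComponentsWithStats(m); i=1+np.argmax(s[1:,4]); 
    b=cv2.boxPoints(cv2.minAreaRect(np.argwhere(l==i)[:,::-1].astype(np.float32))); return b
def show(n,m,off,h):
    b=rect(m,h)+off; P=np.array([atz('top0',*p,h) for p in b]); print(n,b.round(1).tolist(),P.mean(0).round(4),[(round(np.linalg.norm(P[i]-P[i-1]),4),round(np.degrees(np.arctan2(*(P[i]-P[i-1])[1::-1])),1)) for i in (1,2)])
g=im.min(2)
show('handle',g[200:225,395:415]>215,(395,200),.104)
show('lug',g[226:248,245:272]>200,(245,226),.092)
# box orientation: depth around .075 height
d=z['d']; P=[]
for v in range(160,235,2):
  for u in range(190,305,2):
    p=atd('top0',u,v)
    if .065<p[2]<.12: P.append(p[:2]*1000)
r=cv2.minAreaRect(np.array(P,np.float32)); print('box',r, cv2.boxPoints(r))
for n in ('stand',):
  Q=[atd('top0',u,v) for v in range(195,235) for u in range(380,420)]; Q=np.array([q[:2]*1000 for q in Q if .04<q[2]<.06],np.float32); print(n,cv2.minAreaRect(Q))
E
```

```text
grip [ 0.58429251 -0.32697814  0.104     ] [ 0.58431041 -0.32658252  0.10380107]
eye [0.52616085 0.00870908 0.092     ] lug d [ 0.51588164 -0.00079005  0.08631474]
spare [ 0.48239943 -0.21698618  0.104     ]
pink [array([ 0.564, -0.311,  0.078]), array([ 0.56 , -0.283,  0.047]), array([ 0.558, -0.258,  0.017])]
handle [[401.2, 214.6], [404.4, 208.2], [410.8, 211.4], [407.6, 217.8]] [ 0.5843 -0.3265  0.104 ] [(np.float64(0.0167), np.float64(-26.7)), (np.float64(0.016), np.float64(-115.9))]
lug [[250.0, 226.0], [266.0, 226.0], [266.0, 243.0], [250.0, 243.0]] [0.5278 0.0085 0.092 ] [(np.float64(0.0367), np.float64(-88.5)), (np.float64(0.0389), np.float64(-178.3))]
box ((605.8348999023438, 52.341094970703125), (254.65509033203125, 146.3944091796875), 83.11651611328125) [[517.90497 -65.29593]
 [663.2442  -82.8414 ]
 [693.76483 169.97812]
 [548.4256  187.52359]]
stand ((577.8556518554688, -311.22802734375), (45.90274429321289, 77.61958312988281), 21.187698364257812)
```

The pink pin leans on the stand at about 150° from the pin's axis. I'll close along the handle's 63° normal to stay clear of it. First I'll go above the pin and look with the wrist camera.

```bash
python3 -m inch '.423 -.031 0 .267; .423 -.031 0 .267; .423 -.031 0 .267; .423 -.031 0 .267; .423 -.031 0 .267; .423 -.031 0 .267; .423 -.031 0 .267; .423 -.031 0 .267; .423 -.031 0 .267; .423 -.031 0 .267; .423 -.031 0 .267; .423 -.031 0 .267; .423 -.031 0 .267; .423 -.031 0 .267; .423 -.031 0 .267; .423 -.031 0 .267; .423 -.031 0 .267; .423 -.031 0 .267' 1 40
python3 - <<'E'
from h import *
snap('wrist','w1'); s=manip.sense(); print(s['time'],s['position'],s['eef_rot'],s['contact_force'])
i=cv2.imread('pics/w1.png'); print(np.load('pics/w1.npz')['xyz'])
E
```

```text
time: 1.6
position: [0.5835, -0.328, 0.2409]
eef_rot: [[0.894, -0.447, 0.0], [-0.447, -0.894, -0.0], [0.0, 0.0, -1.0]]
contact_force: [0.1, -0.4, 0.7]
grip_width: 1.001
grip_force: 0.0
1.65 [ 0.58361076 -0.32788632  0.240807  ] [[ 8.94409616e-01 -4.47248731e-01  1.04499847e-04]
 [-4.47248724e-01 -8.94409622e-01 -8.53245670e-05]
 [ 1.31626973e-04  2.95776900e-05 -9.99999991e-01]] [-0.10898573 -0.61142384  0.06313863]
[ 0.64774506 -0.36055919  0.3857602 ]
```

View pics/w1.png

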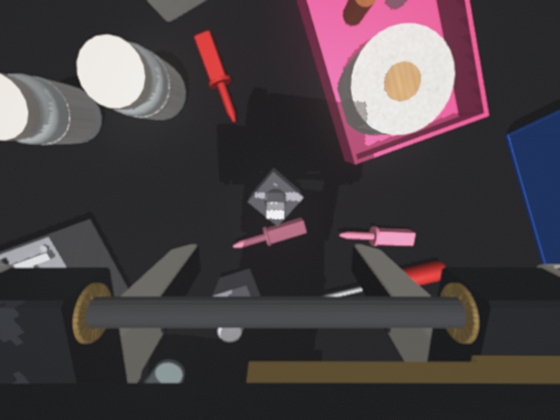

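The wrist view shows the square handle at (276,208), aligned with the image axes. The pink piece at (275,235) is below it and out of the fingers' closing line.

```bash
python3 - <<'E'
from h import *
z=np.load('pics/w1.npz'); P=[]
for v in range(165,228):
  for u in range(250,305):
    p=atd('w1',u,v)
    if p[2]>.1015 : P.append(p)
P=np.array(P); r=cv2.minAreaRect((P[:,:2]*1000).astype(np.float32)); print(len(P),P.mean(0),r)
s=manip.sense(); d=np.array([*np.array(r[0])/1000,0.087])-s['position']; print('tool shift',s['eef_rot'].T@d)
i=cv2.imread('pics/w1.png')[165:255,220:340]; cv2.imwrite('pics/c2.png',cv2.resize(i,None,fx=6,fy=6,interpolation=cv2.INTER_CUBIC))
E
```

```text
335 [ 0.58917185 -0.33095011  0.11721184] ((613.1480102539062, -343.0567932128906), (17.95829963684082, 77.5445785522461), 63.05005645751953)
tool shift [0.03318313 0.00035357 0.15381138]
```

View pics/c2.png

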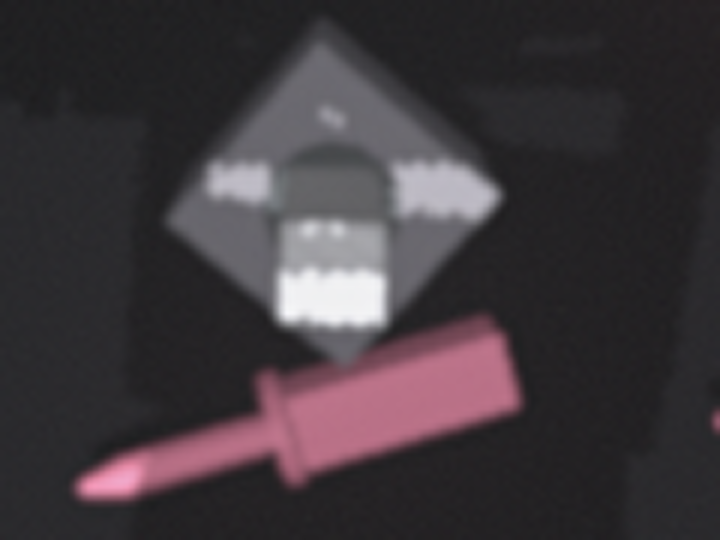

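The enlarged crop confirms a square aluminium handle. Its top face is centred at crop (332,274), which is image pixel (275,210.5), and square to the tool.

```bash
python3 - <<'E'
from h import *
p=atz('w1',274.9,210.3,.104); print(p,atd('w1',275,211)); 
s=manip.sense(); p[2]=.087; print('tool shift',s['eef_rot'].T@(p-s['position']))
E
```

```text
[ 0.58573253 -0.32901483  0.104     ] [ 0.5852038  -0.32886252  0.1047012 ]
tool shift [2.38221517e-03 5.58415577e-05 1.53807314e-01]
```

```bash
python3 -m inch '.002 0 .03 0; .002 0 .06 0; .002 0 .09 0; .002 0 .11 0; .002 0 .125 0; .002 0 .138 0; .002 0 .148 0; .002 0 .154 0; .002 0 .154 0; .002 0 .154 0' 1 40
python3 -m inch '0 0 0 0; 0 0 0 0; 0 0 0 0; 0 0 0 0; 0 0 0 0; 0 0 0 0; 0 0 0 0; 0 0 0 0; 0 0 0 0; 0 0 0 0; 0 0 0 0; 0 0 0 0' -1 45
```

```text
time: 2.48
position: [0.586, -0.3286, 0.0871]
eef_rot: [[0.895, -0.447, 0.001], [-0.447, -0.895, -0.0], [0.001, 0.0, -1.0]]
contact_force: [-1.2, -0.5, 0.6]
grip_width: 1.0
grip_force: 0.0
time: 3.48
position: [0.5857, -0.3284, 0.0866]
eef_rot: [[0.895, -0.447, -0.0], [-0.447, -0.895, 0.0], [-0.0, 0.0, -1.0]]
contact_force: [-0.3, -0.1, -0.1]
grip_width: 0.191
grip_force: 38.4
```

```bash
python3 -m inch '0 0 -.015 0; 0 0 -.03 0; 0 0 -.06 0; 0 0 -.09 0; 0 0 -.12 0; 0 0 -.15 0; 0 0 -.15 0; 0 0 -.15 0'
python3 -m inch '-.02 -.027 0 -.01; -.04 -.055 0 -.02; -.06 -.082 0 -.03; -.08 -.11 0 -.04; -.1 -.137 0 -.05; -.12 -.165 0 -.06; -.14 -.192 0 -.075; -.16 -.22 0 -.09; -.18 -.245 0 -.1; -.195 -.265 0 -.109; -.204 -.275 0 -.109; -.204 -.275 0 -.109; -.204 -.275 0 -.109; -.204 -.275 0 -.109; -.204 -.275 0 -.109'
python3 - <<'E'
from h import *
snap('wrist','w2'); s=manip.sense(); print(s['time'],s['position'],s['contact_force'],s['grip_width'])
i=cv2.imread('pics/w2.png'); cv2.imwrite('pics/w2b.png',cv2.resize(i[90:360,100:460],None,fx=2.2,fy=2.2,interpolation=cv2.INTER_CUBIC))
E
```

```text
time: 4.15
position: [0.5861, -0.3286, 0.2379]
eef_rot: [[0.895, -0.447, 0.002], [-0.447, -0.895, -0.001], [0.003, 0.0, -1.0]]
contact_force: [-0.6, 0.1, -2.6]
grip_width: 0.191
grip_force: 45.0
time: 5.4
position: [0.5262, 0.0077, 0.2363]
eef_rot: [[0.993, -0.122, -0.001], [-0.122, -0.993, -0.0], [-0.0, 0.0, -1.0]]
contact_force: [0.7, 0.5, -1.3]
grip_width: 0.195
grip_force: 45.0
5.45 [0.52622724 0.00772629 0.23634918] [ 0.58390965 -1.02074148 -2.21213143] 0.19265287994878474
```

View pics/w2b.png

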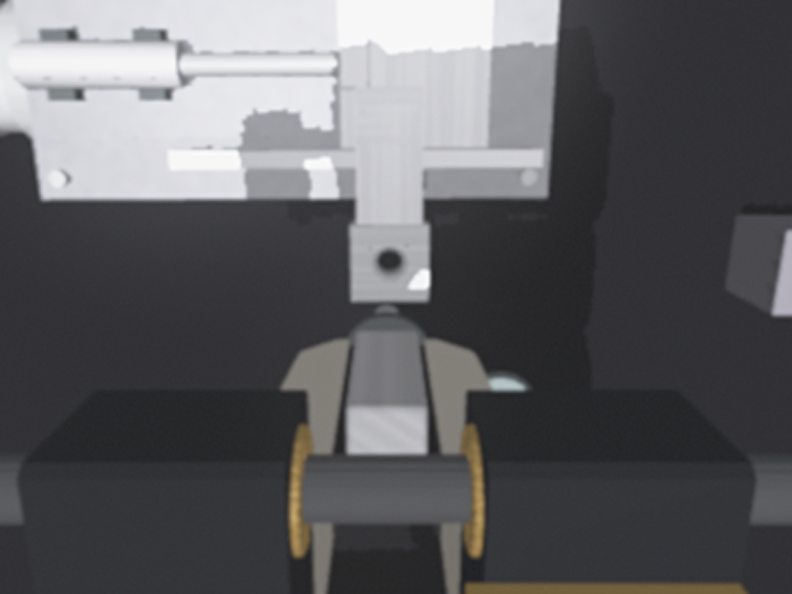

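The wrist view shows the eyelet at crop (389,261), which is image pixel (276.5,208.4). The box edges are parallel to the tool axes, and the held pin looks upright with its tip at crop (387,310). The gate opens towards image left, which is world +y.

```bash
python3 - <<'E'
from h import *
s=manip.sense(); R=s['eef_rot']; p=s['position']
for f in(388,389.5):
  for g in (259,261.5):
    e=atz('w2',100+f/2.2-.3,90+g/2.2-.3,.092); print(e, R.T@(e-p))
print(atd('w2',283,224))
# where the tip (TCP-.0816) projects
z=np.load('pics/w2.npz')
def proj(q):
    c=z['orientation'].T@(q-z['xyz']); K=np.array([[z['fx'],0,z['cx']],[0,z['fy'],z['cy']],[0,0,1.]])
    return cv2.projectPoints(np.array([[c[0],-c[1],-c[2]]]),np.zeros(3),np.zeros(3),K,z['dist_coeffs'])[0].ravel()
for h,n in((-.0816,'tip'),(-.0366,'collar'),(.0174,'top')):
    q=proj(p+np.array([0,0,h])); print(n,(q-[100,90])*2.2)
E
```

```text
[0.52942867 0.00589593 0.092     ] [0.00345141 0.00140589 0.14434818]
[0.52825009 0.00603922 0.092     ] [0.00226414 0.0014073  0.14434859]
[0.52934463 0.00520835 0.092     ] [0.00345178 0.00209859 0.14434827]
[0.52816595 0.00535092 0.092     ] [0.00226451 0.00210072 0.14434869]
[0.51136275 0.0009066  0.09278555]
tip [383.87917241 306.57225295]
collar [383.46888952 351.87200482]
top [382.64322594 443.00067148]
```

```bash
python3 -m inch '.0029 .001 .01 0; .0029 .001 .03 0; .0029 .001 .045 0; .0029 .001 .053 0; .0029 .001 .059 0; .0029 .001 .063 0; .0029 .001 .067 0; .0029 .001 .071 0; .0029 .001 .075 0; .0029 .001 .079 0; .0029 .001 .079 0; .0029 .001 .079 0'
```

```text
time: 6.45
position: [0.5288, 0.0074, 0.1575]
eef_rot: [[0.993, -0.12, -0.0], [-0.12, -0.993, -0.0], [-0.0, 0.0, -1.0]]
contact_force: [-1.2, -1.5, -2.3]
grip_width: 0.191
grip_force: 45.0
```

The tip is in with no axial resistance, so I continue down.

```bash
python3 -m inch '0 0 .004 0; 0 0 .008 0; 0 0 .012 0; 0 0 .016 0; 0 0 .02 0; 0 0 .023 0; 0 0 .025 0; 0 0 .025 0; 0 0 .025 0; 0 0 .025 0'
python3 - <<'E'
from h import *
snap('wrist','w3'); s=manip.sense(); print(s['time'],s['position'],s['contact_force'],s['ft_torque'])
i=cv2.imread('pics/w3.png'); cv2.imwrite('pics/w3b.png',cv2.resize(i[90:360,100:460],None,fx=2.2,fy=2.2,interpolation=cv2.INTER_CUBIC))
E
```

```text
time: 7.28
position: [0.5288, 0.0074, 0.1326]
eef_rot: [[0.993, -0.12, -0.0], [-0.12, -0.993, 0.0], [-0.0, 0.0, -1.0]]
contact_force: [-1.4, -0.9, -2.9]
grip_width: 0.191
grip_force: 45.0
7.3333 [0.52875947 0.00740785 0.13266176] [-1.05275486 -0.8952805  -2.3601981 ] [-0.25726865  0.32843444  0.01876932]
```

View pics/w3b.png

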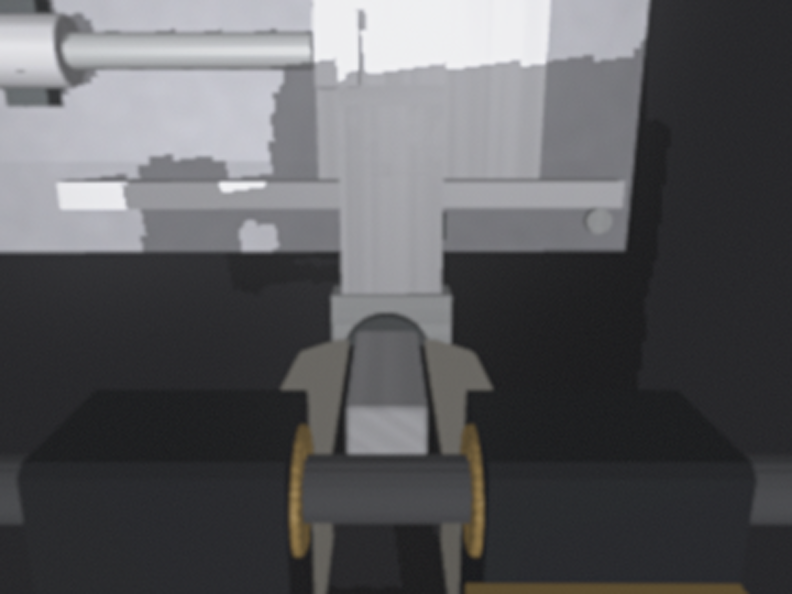

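The pin is through: the collar sits about 4 mm above the lug, and the tip is about 41 mm below the mouth. Next I slide along −tool y, slowly and with a firmer grip.

```bash
python3 -m inch '0 0 0 0; 0 0 0 0; 0 -.002 0 0; 0 -.004 0 0; 0 -.006 0 0; 0 -.008 0 0; 0 -.010 0 0; 0 -.012 0 0; 0 -.014 0 0; 0 -.016 0 0; 0 -.018 0 0; 0 -.020 0 0; 0 -.022 0 0; 0 -.024 0 0; 0 -.026 0 0; 0 -.028 0 0; 0 -.030 0 0; 0 -.032 0 0; 0 -.032 0 0; 0 -.032 0 0' -1 60
python3 - <<'E'
from h import *
snap('wrist','w4'); snap('top','top4'); s=manip.sense(); print(s['time'],s['position'],s['contact_force'],s['ft_torque'])
i=cv2.imread('pics/w4.png'); a=cv2.resize(i[90:290,100:460],None,fx=2.2,fy=2.2,interpolation=cv2.INTER_CUBIC)
cv2.imwrite('pics/w4b.png',a)
# gate travel: track plate texture/edges relative to box using a fixed row in the top view
t0=cv2.imread('pics/top0.png',0);t4=cv2.imread('pics/top4.png',0)
b=cv2.imread('pics/top4.png')[150:250,190:310]; cv2.imwrite('pics/top4b.png',np.vstack([a[:0+0],cv2.resize(b,(720,600),interpolation=cv2.INTER_CUBIC)]) if 0 else cv2.resize(b,(720,600),interpolation=cv2.INTER_CUBIC))
E
```

```text
time: 9.0
position: [0.5325, 0.0387, 0.1326]
eef_rot: [[0.993, -0.12, -0.001], [-0.12, -0.993, -0.001], [-0.0, 0.001, -1.0]]
contact_force: [-2.7, -9.1, -1.3]
grip_width: 0.197
grip_force: 60.0
9.1 [0.53247554 0.03868806 0.13262907] [-3.13935393 -8.20643619 -0.96895533] [-1.83189439  0.65261515 -0.03545708]
```

View pics/w4b.png

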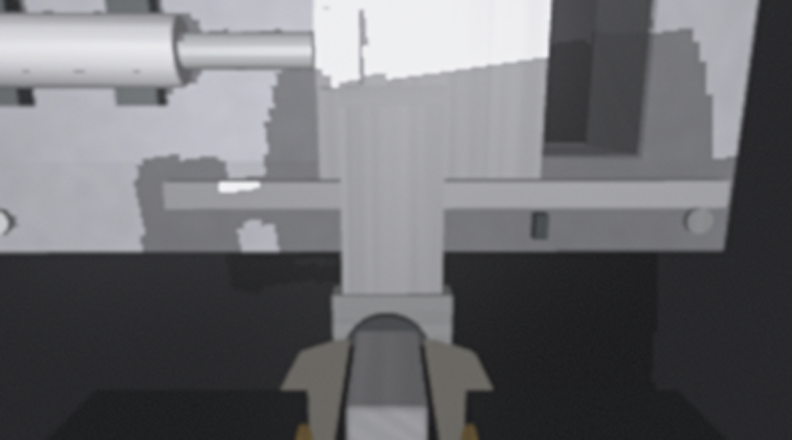

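The wrist view shows the gate's free edge at crop x≈541, in line with the near rib centred at (540,225). The lug at 333–453 moved with the pin. Push is about 9 N, so the gate is at half travel, roughly 31 mm by the tool's motion. I'll let it settle and then hand in.

```bash
python3 -m inch '0 .0005 0 0; 0 .0005 0 0; 0 .0005 0 0; 0 .0005 0 0; 0 .0005 0 0; 0 .0005 0 0; 0 .0005 0 0; 0 .0005 0 0; 0 .0005 0 0; 0 .0005 0 0; 0 .0005 0 0; 0 .0005 0 0'
python3 - <<'E'
from h import *
s=manip.sense(); print(s['position'],s['contact_force'],s['grip_force'],s['grip_width'])
if s['grip_force']>40 and np.hypot(*s['contact_force'][:2])>6: print(ticket.close_job())
E
```

```text
time: 10.1
position: [0.5324, 0.0381, 0.1326]
eef_rot: [[0.993, -0.12, -0.001], [-0.12, -0.993, -0.001], [-0.0, 0.001, -1.0]]
contact_force: [-3.3, -7.6, -1.2]
grip_width: 0.194
grip_force: 60.0
[0.53243014 0.03814541 0.13264964] [-3.32671763 -7.64804531 -1.17942781] 59.98921036720276 0.19361630447400052
the job is handed in; nothing more can be done
None
```

I handed the job in with the square-handled pin through the eyelet and gripped at 60 N, holding the gate at about half travel: I estimate 30–31 mm, and its edge lined up with the near rib; no verdict came back.

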